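Unplug the cover lock and hold the sprung cover just under its balance point

ROBOT

A 6-joint arm with a two-finger parallel gripper is mounted at the origin on a cart in front of the work surface, level with it; the furniture and walls round the work are solid. World frame = base frame: x ahead of the robot, y to its left, z up, the work surface at z = 0. Lengths are in m, angles in rad, forces in N, time in s.
With the tool pointing down it reaches from about 0.35 to 0.85 m from the base axis. Payload 8.1 kg.
Tool frame: the origin (TCP) lies on the centre line of the jaws, within the pads' length; the fingertips stand 25 mm ahead of it and the grasp point (between the pads) lies 6 mm ahead of it; z points along the fingers, y is the line along which they close (so a half turn about z gives the same grasp; the last joint's range is limited). The gripper opens to 85 mm and grips with 20 to 120 N. Pads are 22 mm wide; open, the fingers measure 114 mm over their backs; the gripper's body (76 mm by 85 mm) begins 54 mm behind the grasp point. The pads swing forward as they close: fully open they stand 13 mm farther back than shut.
Start: joints at [1.227, 0.13, 1.488, -0, 1.523, -0.085], TCP at [0.154, 0.58, 0.234] pointing down, gripper open.
Joint ranges: [-2.96, 2.96], [-0.89, 2.26], [0.02, 2.5], [-1.34, 4.48], [0, 2.73], [-2.66, 2.66]. Speed limits (rad/s): [2.39, 2.39, 2.79, 3.14, 3.14, 3.14].

INTERFACE

Orientations are given as a unit quaternion [x, y, z, w].
In Python, from workcell import ctrl gives the robot as it stands.
- The arm moves only by the tool drive_tool, never from a script. Its argument "steps" is a list of rows, each an object with "hand": the gripper command: -1 is fully open, 1 is shut, values between are in proportion; "linear": the shift along the tool's x, y, z in units of 300 mm (1.0 is 300 mm), a list of three; "spin": the turn about the tool's z in units of 2 pi rad (1.0 is 2 pi rad). A call has 1 to 20 rows; each row is the pose to reach, as a shift and turn from the pose commanded when the call began, along the tool's axes at that moment, turning the shorter way round; what a row does not reach only later rows make up. A row lasts 1/12 s, in which the tool goes at most 41.7 mm and 7.16 degrees, less where a joint would pass 70% of its speed; a pose out of reach is approached as far as the arm can. A call with a number of a shift or a turn outside -1 to 1 is refused whole. A call with a gripper value outside its range is refused whole. The fingers move at their own pace and stop on an object; "newtons" is the grip in N (left out, the last holds). Time passes only in rows, so rows that repeat a pose let the fingers close. It gives the time, the measured TCP pose, the force, the opening and the grip force at its end, in the units of the state.
- ctrl.get_state(): the state, without advancing time (a new reading comes with each control period).
- ctrl.capture(name): name is "scene" or "top"; returns the picture (384x512x3 uint8, red, green, blue); there is no depth.
- ctrl.camera_params(name): a dict with "vertical_fov" (degrees; the focal length in pixels is half the picture's height over the tangent of half this angle, whatever the lens; pixels are square), "cx", "cy" (the principal point, pixels), "view" (4x4, takes a point from world to camera coordinates). Camera axes: x right, y down, z forward; pixel columns grow to the right and rows downward; lengths in m; the calibration is good to about 2 mm. A picture is of the moment at which its call begins. camera_params takes no time and is no camera call.
- ctrl.sign_off(): hands the job in; it is judged then, once.
The state is a dict: "t": time; "joint_pos": joint angles; "joint_vel": joint speeds; "effort": joint torques, N m; "tcp_pos": TCP position; "tool_rot": TCP orientation; "ft_force": force on the tool from outside, world axes, zero at the start; "moment": the same for the moment, N m; "opening": finger opening in m; "grip_force": force on a finger pad.
Only numpy, scipy, OpenCV 4.12 (cv2) and the standard library are available. Lean on these libraries where they do the work, as an engineer would, in place of code of your own. Each camera call takes 0.05 s, during which the arm holds its last target. There are 200 camera calls.

TASK

Pull the locking plug straight up out of its sprung socket on the side of the gauge box and put it in the open parts bin. Then take the cover by its pull bar, raise it clearly past its balance point, which is about 50 degrees up, without letting it spring fully open, bring it back down to just under the balance point (by no more than about ten degrees) and finish while still holding it there, still, in the gripper. Leave the small parts on the bench where they are.

Things in the scene. Friction and masses are not known exactly. Their poses are not given: they have to be found in the camera images.
- plug_grip (a point): Centre of the locking plug's grip: ribbed black block 20 mm (x, parallel to the box's x at the start) by 28 mm (y), 44 mm tall, plug upright in its socket at the start, z up along it. Below the grip: a 38 x 32 mm flange (its top 22 mm below this point), a 20 mm square steel collar, a steel shank with a bulb at its tip, 69 mm below this point. 70 g or so.
- socket_mouth (a point): Centre of the top face of the plug's socket: 40 mm square, 60 mm tall aluminium block on the right (-y) flank of the gauge box; axes as the box. Sprung jaws inside hold the plug's bulb: about 12 N straight up frees it; it is clear after 35 mm. The plug's flange lies over a fork on the cover's right edge and so locks the cover.
- cover_bar (a point): Centre of the cover's pull bar: round steel bar 10 mm thick, 110 mm long along y, in the cover's plane, parallel to its front edge with a 43 mm gap; a rod at each end joins it to the cover. 218 mm from the hinge axis, 67 mm above the bench when shut. Axes turn with the cover; shut: x from bar to hinge, y along the bar, z up. Pinched from above, the bar turns between the fingers.
- cover_hinge (a point): Middle of the cover's hinge axis, at the far (+x) rim of the gauge box, 67 mm above the bench; y = hinge axis. The bar swings about it.
- cover (a joint): Angle of the cover, rad: 0 shut (level), growing as the bar rises, stop at 1.4. Heavy steel cover, part-carried by a hinge spring; balance point at 0.90. Below that its weight wins and it falls shut (about 2 N at the bar when shut, 0.7 N at 0.75), above it the spring throws it open with growing force (about 1.3 N at 1.15); let go, it stays nowhere in between.
- gauge_box: Grey sheet-metal gauge box with the sprung cover, 170 mm (x) by 150 mm (y), 70 mm tall with the cover, fixed to the bench. Origin: centre of its underside; x points from the bar side to the hinge side, z up.
- bin: Small open grey parts bin, empty, loose, 101 mm (x) by 70 mm (y) by 42 mm tall, inside about 86 x 52 mm, floor 2 mm thick. Origin: centre of its underside, z up.
- flanged_bush: Bystander: flanged steel bush, 30 mm wide, 28 mm tall. Origin: centre of its underside.
- ring: Bystander: steel ring, 36 mm wide, 12 mm tall. Origin: centre of its underside.
- tweezers: Bystander: steel tweezers, 120 mm long, lying. Origin: centre of its underside.
- plug_gauge: Bystander: plug gauge with a dark handle, 122 mm long, lying. Origin: centre of its underside.
- push_fitting: Bystander: small pneumatic push fitting, 14 mm thick, 31 mm tall, standing. Origin: centre of its underside.

How it is judged:
By the outcome, as a careful person would: the job done as asked, in the order asked, and still so for the second after the job is handed in, while the arm keeps its last pose, push and grip.
It also fails if it takes over 64 s, if anything falls off the work surface, if the arm or the gripper's body presses on something with over 40 N, if the wrist force passes 120 N, or if a joint passes its speed limit or range.

## Working session

There is one attempt and no reset: what is moved stays moved. The work goes in short steps, Python scripts to look and compute and a tool call to move; the robot and the scene stay as the last step left them, time stands still between calls to the robot, and variables do not carry over. Pictures are saved under pics/ and viewed, at most 10 in all, crops included, and the job is handed in when it is done.

Besides the shell and the picture viewer there is one more tool, called after "Request:" by a JSON object that holds its "api" and its "payload". drive_tool: Moves the arm, as the interface text tells. Its arguments: {"type":"object","properties":{"steps":{"type":"array","items":{"type":"object","properties":{"hand":{"type":"number"},"linear":{"type":"array","items":{"type":"number","minimum":-1,"maximum":1}},"spin":{"type":"number","minimum":-1,"maximum":1}}}},"newtons":{"type":"number"}},"required":["steps"]}

```bash
mkdir -p pics; ls; python3 - <<'E'
from workcell import ctrl
import cv2
for n in("scene","top"):
    cv2.imwrite(f"pics/{n}0.png",cv2.cvtColor(ctrl.capture(n),cv2.COLOR_RGB2BGR)); print(ctrl.camera_params(n))
print(ctrl.get_state())
E
```

```text
pics
{'vertical_fov': 43.395437190065046, 'cx': 253.48214669330542, 'cy': 183.0825275735386, 'view': array([[-0.78276906, -0.62231093, -0.00130475,  0.31483937],
       [-0.24838097,  0.31434512, -0.91623907,  0.25693632],
       [ 0.57059573, -0.71687952, -0.40062983,  0.62618814],
       [ 0.        ,  0.        ,  0.        ,  1.        ]])}
{'vertical_fov': 55.63269261776981, 'cx': 254.81049858218452, 'cy': 194.1900154202225, 'view': array([[-0.00573433, -0.99988633, -0.01394403, -0.13634109],
       [-0.98729726,  0.00787515, -0.15868872,  0.53877477],
       [ 0.1587805 ,  0.01285693, -0.98723019,  0.8430491 ],
       [ 0.        ,  0.        ,  0.        ,  1.        ]])}
{'t': 0.1, 'joint_pos': array([ 1.22662019e+00,  1.31131850e-01,  1.48920703e+00, -8.36966793e-06,
        1.52300107e+00, -8.54062276e-02]), 'joint_vel': array([-0.00061065, -0.00058192, -0.001248  , -0.00129152,  0.00017634,
        0.00026507]), 'effort': array([ 1.85951627e-03, -5.70939982e+01, -5.01951742e+01, -2.97166230e-05,
        7.79851049e-03,  3.39513872e-05]), 'tcp_pos': array([0.15334715, 0.57954528, 0.23290161]), 'tool_rot': array([ 1.29024014e-01,  9.91641085e-01, -8.54463446e-04, -1.82128524e-04]), 'ft_force': array([ 0.33607813,  0.46780757, -0.28749921]), 'moment': array([-0.00823136, -0.00659221, -0.02668955]), 'grip_force': 0.0, 'opening': 0.08551924073547702}
```

View pics/scene0.png

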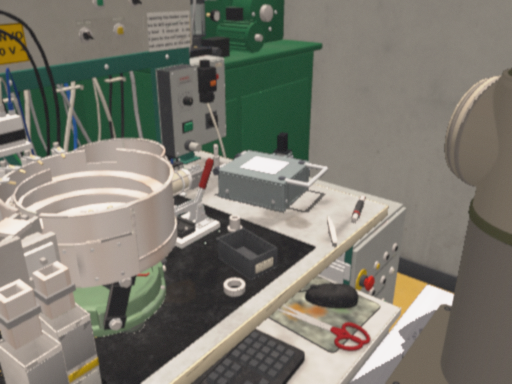

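View pics/top0.png

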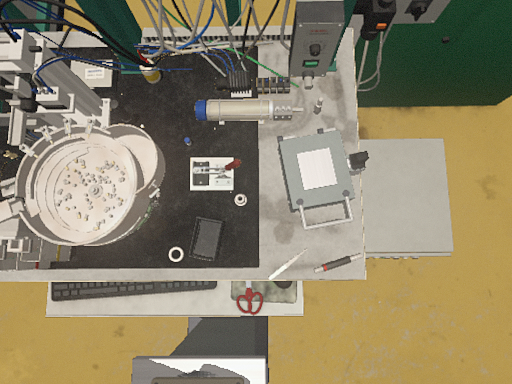

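The scene view shows the gauge box at about (265,180), bar at (315,180), and the bin at (247,253). The top view shows the box centre at (318,172), plug at (358,160), bar at (328,215) and bin at (207,238). I'll zoom in.

```bash
python3 - <<'E'
import cv2
a=cv2.imread("pics/top0.png")[120:280,180:380]
cv2.imwrite("pics/topc.png",cv2.resize(a,None,fx=3.75,fy=3.75,interpolation=cv2.INTER_CUBIC))
a=cv2.imread("pics/scene0.png")[120:280,200:360]
cv2.imwrite("pics/scc.png",cv2.resize(a,None,fx=3.75,fy=3.75,interpolation=cv2.INTER_CUBIC))
E
```

```text
(no output)
```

View pics/topc.png

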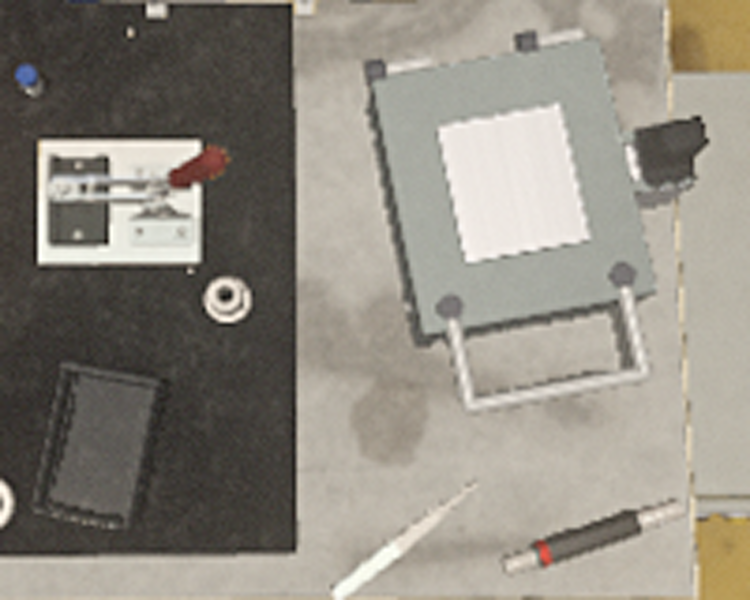

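View pics/scc.png

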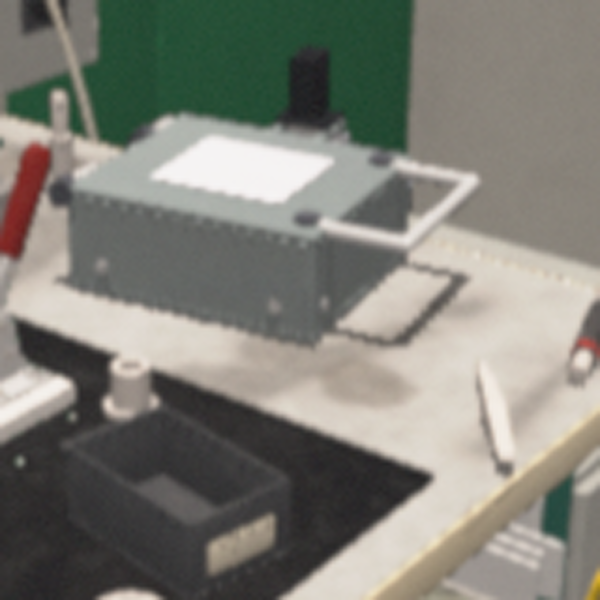

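Crops show: bar end corners at top-crop (470,403),(643,375); the grip is the dark block at top-crop (670,150), scene-crop x 290–330, y 48–120; bin rim corners top-crop (62,363),(165,378),(128,527),(36,512); box cover corners (372,85),(598,38),(655,292),(420,335).

```bash
cat > h.py <<'E'
import numpy as np
from workcell import ctrl
P={n:ctrl.camera_params(n) for n in("scene","top")}
def ray(n,u,v):
    p=P[n];f=192/np.tan(np.radians(p["vertical_fov"]/2));V=p["view"];R=V[:3,:3]
    d=R.T@np.array([(u-p["cx"])/f,(v-p["cy"])/f,1]);return -R.T@V[:3,3],d/np.linalg.norm(d)
def plane(n,u,v,z):
    c,d=ray(n,u,v);return c+d*(z-c[2])/d[2]
def tri(a,b):
    c1,d1=ray("top",*a);c2,d2=ray("scene",*b)
    s=np.linalg.lstsq(np.c_[d1,-d2],c2-c1,rcond=None)[0];p,q=c1+s[0]*d1,c2+s[1]*d2
    return (p+q)/2,np.linalg.norm(p-q)
def proj(n,X):
    p=P[n];f=192/np.tan(np.radians(p["vertical_fov"]/2));q=p["view"]@np.r_[X,1];return np.array([p["cx"]+f*q[0]/q[2],p["cy"]+f*q[1]/q[2]])
T=lambda x,y:(180+x/3.75,120+y/3.75)
S=lambda x,y:(200+x/3.75,120+y/3.75)
E
cat > a.py <<'E'
from h import *
np.set_printoptions(precision=4,suppress=True)
print("cams",ray("top",0,0)[0],ray("scene",0,0)[0])
e=[plane("top",*T(470,403),.067),plane("top",*T(643,375),.067)]
print("bar",e,np.mean(e,0),np.linalg.norm(e[0]-e[1]))
print("bar tri",tri(T(470,403),S(408,243)),tri(T(643,375),S(475,180)))
b=[plane("top",*T(*q),.07) for q in[(372,85),(598,38),(655,292),(420,335)]]
print("box",b,np.mean(b,0))
d=b[3]-b[2];dy=(b[0]-b[1])+d; yaw=np.arctan2(-dy[0],dy[1]);d2=e[0]-e[1]
print("yaw",yaw,np.arctan2(-d2[0],d2[1]))
w=[plane("top",*T(*q),.042) for q in[(62,363),(165,378),(128,527),(36,512)]]
print("bin",w,np.mean(w,0),[np.linalg.norm(w[i]-w[i-1]) for i in range(4)])
print("plug",tri(T(672,150),S(310,87)))
E
python3 a.py
```

```text
cams [ 0.3973 -0.1514  0.9159] [-0.047   0.5641  0.4867]
bar [array([ 0.4546, -0.2573,  0.067 ]), array([ 0.4712, -0.365 ,  0.067 ])] [ 0.4629 -0.3112  0.067 ] 0.10893737689954783
bar tri (array([ 0.4545, -0.2578,  0.0647]), np.float64(0.0005820241262453264)) (array([ 0.472 , -0.3648,  0.0659]), np.float64(0.0016787073114186298))
box [array([ 0.6585, -0.1998,  0.07  ]), array([ 0.6884, -0.3457,  0.07  ]), array([ 0.5228, -0.3742,  0.07  ]), array([ 0.4968, -0.227 ,  0.07  ])] [ 0.5916 -0.2867  0.07  ]
yaw 0.18826484292328605 0.15323506040988866
bin [array([0.4837, 0.001 , 0.042 ]), array([ 0.4736, -0.0655,  0.042 ]), array([ 0.3796, -0.0428,  0.042 ]), array([0.3892, 0.0156, 0.042 ])] [ 0.4315 -0.0229  0.042 ] [np.float64(0.09558084799046662), np.float64(0.06722380685350769), np.float64(0.09667879831002205), np.float64(0.059219421457808764)]
plug (array([ 0.6095, -0.3818,  0.0932]), np.float64(0.00398374540782187))
```

```bash
cat > mv.py <<'E'
import sys
from h import *
from scipy.spatial.transform import Rotation as Rn
# usage: x y z yaw_of_tool_y_deg
s=ctrl.get_state();R=Rn.from_quat(s["tool_rot"]).as_matrix()
a0=np.degrees(np.arctan2(R[1,1],R[0,1]))
print("t",round(s["t"],2),"tcp",s["tcp_pos"].round(4),"toolyaw",a0.round(2),"f",s["ft_force"].round(2),"open",round(s["opening"],4),"j",s["joint_pos"].round(2))
for a in sys.argv[1:]:
    x,y,z,w=map(float,a.split(","))
    print(a,"lin",(R.T@(np.array([x,y,z])-s["tcp_pos"])/.3).round(4),"spin",round(((a0-w+90)%180-90)/360,4))
E
python3 mv.py 0.154,0.58,0.4,75 0.40,0.1,0.4,45 0.5,-0.2,0.36,10 0.608,-0.381,0.22,10
```

```text
t 0.1 tcp [0.1533 0.5795 0.2329] toolyaw 75.17 f [ 0.34  0.47 -0.29] open 0.0855 j [ 1.23  0.13  1.49 -0.    1.52 -0.09]
0.154,0.58,0.4,75 lin [-0.0016  0.0011 -0.557 ] spin 0.0005
0.40,0.1,0.4,45 lin [-1.2038 -1.3358 -0.5548] spin 0.0838
0.5,-0.2,0.36,10 lin [-1.7819 -2.217  -0.4201] spin 0.181
0.608,-0.381,0.22,10 lin [-2.2844 -2.7073  0.0474] spin 0.181
```

Request:
{"api": "drive_tool", "payload": {"steps": [{"hand":-1,"linear":[0,0,-0.28],"spin":0},{"hand":-1,"linear":[0,0,-0.42],"spin":0},{"hand":-1,"linear":[0,0,-0.55],"spin":0},{"hand":-1,"linear":[0,0,-0.55],"spin":0},{"hand":-1,"linear":[0,0,-0.55],"spin":0},{"hand":-1,"linear":[-0.8,-0.95,-0.55],"spin":0.09},{"hand":-1,"linear":[-0.8,-0.95,-0.55],"spin":0.09},{"hand":-1,"linear":[-0.8,-0.95,-0.55],"spin":0.09},{"hand":-1,"linear":[-0.8,-0.95,-0.55],"spin":0.09},{"hand":-1,"linear":[-0.8,-0.95,-0.55],"spin":0.09},{"hand":-1,"linear":[-0.8,-0.95,-0.55],"spin":0.09},{"hand":-1,"linear":[-0.8,-0.95,-0.55],"spin":0.09},{"hand":-1,"linear":[-0.8,-0.95,-0.55],"spin":0.09},{"hand":-1,"linear":[-0.8,-0.95,-0.55],"spin":0.09},{"hand":-1,"linear":[-0.8,-0.95,-0.55],"spin":0.09},{"hand":-1,"linear":[-0.8,-0.95,-0.55],"spin":0.09},{"hand":-1,"linear":[-0.8,-0.95,-0.55],"spin":0.09}]}}

```text
t: 1.52
tcp_pos: [0.3126, 0.2431, 0.3987]
tool_rot: [0.401, 0.916, 0.0, -0.0]
ft_force: [-0.0, 0.3, 0.4]
opening: 0.0854
grip_force: 0.0
```

```bash
python3 mv.py 0.5,-0.1,0.36,10 0.608,-0.381,0.22,10
```

```text
t 1.52 tcp [0.3126 0.2431 0.3987] toolyaw 42.7 f [-0.04  0.29  0.35] open 0.0854 j [ 0.53 -0.43  1.7   0.    1.88 -0.21]
0.5,-0.1,0.36,10 lin [-1.2643 -0.3165  0.1284] spin 0.0908
0.608,-0.381,0.22,10 lin [-2.197  -0.6872  0.5946] spin 0.0908
```

Request:
{"api": "drive_tool", "payload": {"steps": [{"hand":-1,"linear":[-1,-0.3,0.1],"spin":0.09},{"hand":-1,"linear":[-1,-0.3,0.1],"spin":0.09},{"hand":-1,"linear":[-1,-0.3,0.1],"spin":0.09},{"hand":-1,"linear":[-1,-0.3,0.1],"spin":0.09},{"hand":-1,"linear":[-1,-0.3,0.1],"spin":0.09},{"hand":-1,"linear":[-1,-0.3,0.1],"spin":0.09},{"hand":-1,"linear":[-1,-0.3,0.1],"spin":0.09},{"hand":-1,"linear":[-1,-0.3,0.1],"spin":0.09},{"hand":-1,"linear":[-1,-0.3,0.1],"spin":0.09},{"hand":-1,"linear":[-1,-0.3,0.1],"spin":0.09}]}}

```text
t: 2.35
tcp_pos: [0.4506, -0.0375, 0.3679]
tool_rot: [0.64, 0.768, -0.0, -0.001]
ft_force: [0.1, 0.5, -1.0]
opening: 0.0854
grip_force: 0.0
```

```bash
python3 mv.py 0.608,-0.381,0.22,10
```

```text
t 2.35 tcp [ 0.4506 -0.0375  0.3679] toolyaw 10.39 f [ 0.12  0.52 -1.04] open 0.0854 j [-0.2  -0.28  1.64  0.    1.79 -0.38]
0.608,-0.381,0.22,10 lin [-1.2214  0.3106  0.4907] spin 0.0011
```

Request:
{"api": "drive_tool", "payload": {"steps": [{"hand":-1,"linear":[-0.9,0.3,0.3],"spin":0},{"hand":-1,"linear":[-0.9,0.3,0.3],"spin":0},{"hand":-1,"linear":[-0.9,0.3,0.3],"spin":0},{"hand":-1,"linear":[-0.9,0.3,0.3],"spin":0},{"hand":-1,"linear":[-0.9,0.3,0.3],"spin":0},{"hand":-1,"linear":[-0.9,0.3,0.3],"spin":0},{"hand":-1,"linear":[-0.9,0.3,0.3],"spin":0},{"hand":-1,"linear":[-0.9,0.3,0.3],"spin":0},{"hand":-1,"linear":[-0.9,0.3,0.3],"spin":0}]}}

```text
t: 3.1
tcp_pos: [0.5881, -0.2865, 0.2753]
tool_rot: [0.64, 0.768, -0.0, -0.003]
ft_force: [0.4, 1.5, -0.8]
opening: 0.0854
grip_force: 0.0
```

```bash
python3 mv.py 0.609,-0.381,0.22,10; cat > b.py <<'E'
from h import *
import cv2
# dark mask centroid/corners of grip in both first pictures
for n,(x0,y0,x1,y1) in {"top":(346,145,375,175),"scene":(270,125,295,156)}.items():
    g=cv2.imread(f"pics/{n}0.png")[y0:y1,x0:x1].max(2);m=(g<62).astype("uint8")
    c=max(cv2.findContours(m,0,2)[0],key=cv2.contourArea)
    print(n,cv2.boundingRect(c),x0,y0,cv2.contourArea(c)); print("\n".join("".join("#" if v else "." for v in r) for r in m))
ex=np.array([.985,.174,0]);ey=np.array([-.174,.985,0])
for z in(.022,-.022):
  for a,b in((1,1),(1,-1),(-1,-1),(-1,1)):
    X=np.array([.609,-.381,.095])+ex*.01*a+ey*.014*b+[0,0,z]
    print(z,a,b,proj("top",X).round(1),proj("scene",X).round(1))
E
python3 b.py
```

```text
t 3.1 tcp [ 0.5881 -0.2865  0.2753] toolyaw 10.42 f [ 0.4   1.47 -0.78] open 0.0854 j [-0.53  0.27  1.26  0.    1.62 -0.71]
0.609,-0.381,0.22,10 lin [-0.3231  0.0124  0.1829] spin 0.0012
top (18, 17, 1, 1) 346 145 0.0
.............................
.............................
.............................
.............................
.............................
.............................
...................##........
.............................
.....................#.......
.............................
.............................
.............................
......................#......
.............................
.............................
.............................
.............................
..................#..........
.............................
.............................
.............................
.............................
.............................
.............................
.............................
.............................
.............................
.............................
.............................
............
[... 474 characters left out ...]
..###########.......
.......###########.......
.......###########.......
.......###########.......
.......###########.......
.......###########.......
.......###########.......
......############.......
......#############......
.....#################...
....################.....
......#############......
.............#####.......
.........................
.........................
0.022 1 1 [354.1 153.7] [277.6 135.3]
0.022 1 -1 [366.3 151.5] [282.4 132.2]
0.022 -1 -1 [368.3 160. ] [289.7 133.4]
0.022 -1 1 [356.1 162.2] [284.9 136.4]
-0.022 1 1 [349.4 158.7] [277.3 152. ]
-0.022 1 -1 [360.9 156.6] [282.1 148.7]
-0.022 -1 -1 [362.8 164.7] [289.2 150. ]
-0.022 -1 1 [351.2 166.8] [284.5 153.3]
```

```bash
python3 - <<'E'
import cv2
g=cv2.imread("pics/top0.png")[146:176,345:375].max(2)
print("    "," ".join(f"{c:3d}" for c in range(345,375)))
for i,r in enumerate(g): print(146+i," ".join(f"{v:3d}" for v in r))
E
```

```text
345 346 347 348 349 350 351 352 353 354 355 356 357 358 359 360 361 362 363 364 365 366 367 368 369 370 371 372 373 374
146 180 180 179 182 182 186 185 182 184 181 180 181 180 217 195 183 186 183 183 183 179 178 181 182 182 183 182 181 177 180
147 179 180 180 179 180 186 187 188 185 183 180 183 186 220 198 179 181 185 182 181 183 183 180 181 180 182 182 182 179 181
148 181 180 180 182 184 183 186 187 182 181 186 188 186 218 197 178 180 180 182 184 180 181 182 181 182 181 180 183 180 179
149 179 181 183 183 185 185 186 188 183 184 186 187 189 206 191 181 182 184 182 184 187 183 182 179 179 181 180 182 181 184
150 173 179 183 185 187 187 186 188 187 188 189 193 194 192 184 187 188 189 191 176 173 168 181 184 182 181 180 181 183 183
151 169 179 180 184 188 188 188 187 186 189 191 193 192 190 181 175 176 177 179 115  53  50 173 186 183 181 183 185 181 183
152 164 172 178 184 191 191 186 189 186 181 180 181 159 131  99  67  62  65  62  76  73  71 152 184 182 183 183 184 184 185
153 155 165 179 186 184 181 176 175 152 118 110  83  69  68  78  80  80  84  82  81  84  74  54 171 186 182 182 
[... 2039 characters left out ...]
 124 164 151 155 142 121 122 143 132 178 187 186 185 184 182 184 185 185 186 185
171 168 170 167 166 124 111 135 138 140 127 133 124 128 127 130 129 148 185 191 189 186 183 185 182 184 186 183 186 185 182
172 165 165 165 173 132 127 127 126 126 133 133 131 128 130 138 135 181 188 186 183 183 182 184 183 183 185 186 186 185 183
173 168 164 165 167 148 130 130 132 132 130 128 126 126 132 167 142 177 187 185 185 186 182 185 187 183 185 186 186 186 185
174 167 162 163 164 158 135 126 122 124 122 148 154 149 165 188 164 177 186 184 181 184 184 183 182 185 185 184 186 185 181
175 162 165 164 164 169 148 152 151 152 147 188 199 196 195 189 185 187 184 185 181 182 183 185 182 188 186 185 186 183 185
```

```bash
python3 mv.py 0.6115,-0.3805,0.106,10 
```

```text
t 3.1 tcp [ 0.5881 -0.2865  0.2753] toolyaw 10.42 f [ 0.4   1.47 -0.78] open 0.0854 j [-0.53  0.27  1.26  0.    1.62 -0.71]
0.6115,-0.3805,0.106,10 lin [-0.3244  0.0224  0.5629] spin 0.0012
```

Request:
{"api": "drive_tool", "payload": {"steps": [{"hand":-1,"linear":[-0.322,0.022,0.2],"spin":0},{"hand":-1,"linear":[-0.322,0.022,0.2],"spin":0},{"hand":-1,"linear":[-0.322,0.022,0.2],"spin":0},{"hand":-1,"linear":[-0.322,0.022,0.2],"spin":0},{"hand":-1,"linear":[-0.322,0.022,0.2],"spin":0},{"hand":-1,"linear":[-0.322,0.022,0.2],"spin":0}]}}

```text
t: 3.6
tcp_pos: [0.6126, -0.379, 0.2209]
tool_rot: [0.639, 0.769, 0.0, 0.001]
ft_force: [0.3, 0.4, -0.1]
opening: 0.0858
grip_force: 0.0
```

```bash
python3 mv.py 0.6115,-0.3805,0.106,10 
```

```text
t 3.6 tcp [ 0.6126 -0.379   0.2209] toolyaw 10.51 f [ 0.26  0.41 -0.1 ] open 0.0858 j [-0.63  0.46  1.11  0.    1.56 -0.81]
0.6115,-0.3805,0.106,10 lin [-0.0041 -0.0052  0.3829] spin 0.0014
```

Descend, then close gently.

Request:
{"api": "drive_tool", "payload": {"steps": [{"hand":-1,"linear":[-0.004,-0.005,0.12]},{"hand":-1,"linear":[-0.004,-0.005,0.24]},{"hand":-1,"linear":[-0.004,-0.005,0.32]},{"hand":-1,"linear":[-0.004,-0.005,0.36]},{"hand":-1,"linear":[-0.004,-0.005,0.38]},{"hand":-1,"linear":[-0.004,-0.005,0.38]},{"hand":-1,"linear":[-0.004,-0.005,0.38]}]}}

```text
$.steps[0]: bad value
```

```bash
python3 - <<'E'
from workcell import ctrl
import cv2
s=ctrl.get_state();print(s["tcp_pos"],s["ft_force"])
a=cv2.resize(cv2.cvtColor(ctrl.capture("scene"),cv2.COLOR_RGB2BGR)[90:210,200:360],None,fx=4,fy=4)
cv2.imwrite("pics/grasp.png",a)
E
```

```text
[ 0.61258492 -0.37896239  0.22087702] [ 0.25738164  0.41055911 -0.10328286]
```

View pics/grasp.png

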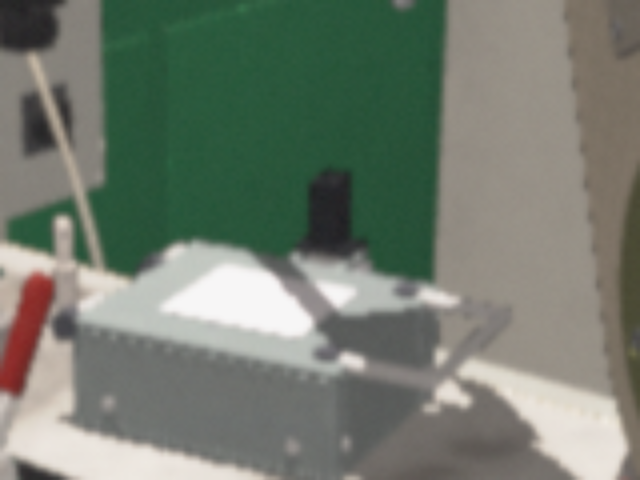

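The crop shows the plug still alone at (330,205), with one fingertip just entering at (402,0); rows need the spin field. I'll check the projected fingertips to verify alignment.

```bash
python3 - <<'E'
from h import *
t=np.array([.6126,-.379,.2209]);ex=np.array([.984,.18,0])
for a in(-.05,.05): print(proj("scene",t+a*ex+[0,0,-.012]),proj("scene",t+a*ex+[0,0,-.025]))
E
```

```text
[302.07294951 100.11885186] [301.85950966 105.5049024 ]
[264.38575028  95.49955608] [264.34492662 100.71018677]
```

Request:
{"api": "drive_tool", "payload": {"steps": [{"hand":-1,"linear":[-0.004,-0.005,0.12],"spin":0},{"hand":-1,"linear":[-0.004,-0.005,0.24],"spin":0},{"hand":-1,"linear":[-0.004,-0.005,0.32],"spin":0},{"hand":-1,"linear":[-0.004,-0.005,0.36],"spin":0},{"hand":-1,"linear":[-0.004,-0.005,0.38],"spin":0},{"hand":-1,"linear":[-0.004,-0.005,0.38],"spin":0},{"hand":-1,"linear":[-0.004,-0.005,0.38],"spin":0}]}}

```text
t: 4.23
tcp_pos: [0.6114, -0.3831, 0.1077]
tool_rot: [0.64, 0.768, 0.0, 0.002]
ft_force: [-0.6, -0.3, 1.3]
opening: 0.0856
grip_force: 0.0
```

```bash
python3 - <<'E'
from workcell import ctrl
import cv2
s=ctrl.get_state();print(s["tcp_pos"],s["ft_force"])
a=cv2.resize(cv2.cvtColor(ctrl.capture("scene"),cv2.COLOR_RGB2BGR)[90:210,200:360],None,fx=4,fy=4)
cv2.imwrite("pics/grasp2.png",a)
E
```

```text
[ 0.61136106 -0.38310087  0.10773869] [-0.64420895 -0.2648332   1.29908634]
```

View pics/grasp2.png

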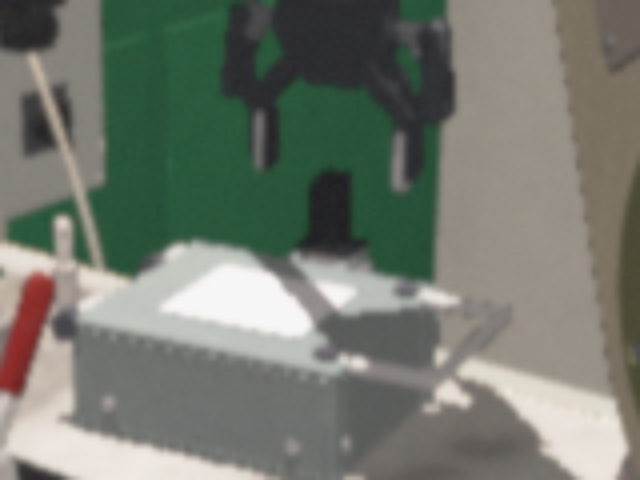

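Open fingertips show at crop (262,168) and (402,190), straddling the grip (330,205) symmetrically, but higher than I expected. I'll check numerically for a lag.

```bash
python3 - <<'E'
from h import *
import cv2
s=ctrl.get_state();print(s["tcp_pos"])
a=cv2.cvtColor(ctrl.capture("scene"),cv2.COLOR_RGB2BGR);cv2.imwrite("pics/g3.png",a)
s=ctrl.get_state();print(s["tcp_pos"])
b=cv2.imread("pics/scene0.png")
d=(cv2.absdiff(a,b).max(2)>35)
for c in(264,266,268,298,300,302): 
    r=np.where(d[60:160,c])[0]; print(c,60+r.max() if len(r) else None)
t=s["tcp_pos"]
for z in (0,.012,.025): print([proj("scene",t+k*np.array([.984,.18,0])-[0,0,z]).round(1) for k in(-.05,0,.05)])
E
```

```text
[ 0.61162802 -0.38352949  0.10827947]
[ 0.61157057 -0.38370069  0.10822855]
264 154
266 156
268 158
298 137
300 137
302 136
[array([301.9, 140.2]), array([283.4, 137.2]), array([265.5, 134.3])]
[array([301.7, 144.8]), array([283.3, 141.8]), array([265.5, 138.8])]
[array([301.5, 149.8]), array([283.1, 146.7]), array([265.4, 143.6])]
```

Request:
{"api": "drive_tool", "payload": {"steps": [{"hand":0,"linear":[0,0,0],"spin":0},{"hand":0,"linear":[0,0,0],"spin":0},{"hand":0,"linear":[0,0,0],"spin":0},{"hand":0,"linear":[0,0,0],"spin":0},{"hand":0,"linear":[0,0,0],"spin":0}]}}

```text
t: 4.75
tcp_pos: [0.61, -0.383, 0.105]
tool_rot: [0.64, 0.768, 0.0, 0.0]
ft_force: [0.1, -0.4, -0.7]
opening: 0.0426
grip_force: 0.0
```

```bash
python3 - <<'E'
from h import *
import cv2
s=ctrl.get_state();print(s["tcp_pos"],s["opening"],s["ft_force"])
a=cv2.cvtColor(ctrl.capture("scene"),cv2.COLOR_RGB2BGR);cv2.imwrite("pics/g4.png",a)
cv2.imwrite("pics/g4c.png",cv2.resize(a[90:170,230:340],None,fx=6,fy=6))
E
```

```text
[ 0.61000018 -0.38299647  0.10496739] 0.04261499712745419 [ 0.13210915 -0.40172899 -0.66652706]
```

View pics/g4c.png

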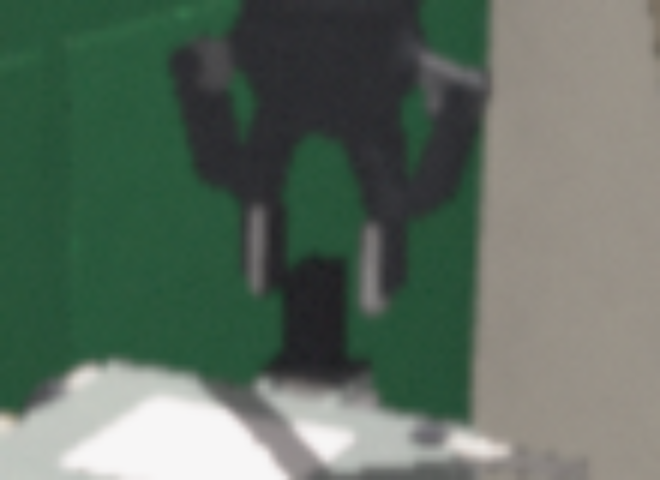

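Fingers now straddle the grip symmetrically (pads at crop x 258/375, grip 285–345), tips about 19 mm below the grip top. I'll go 5 mm lower and close.

Request:
{"api": "drive_tool", "payload": {"steps": [{"hand":0,"linear":[0,0,0.017],"spin":0},{"hand":0,"linear":[0,0,0.017],"spin":0},{"hand":1,"linear":[0,0,0.017],"spin":0},{"hand":1,"linear":[0,0,0.017],"spin":0},{"hand":1,"linear":[0,0,0.017],"spin":0},{"hand":1,"linear":[0,0,0.017],"spin":0},{"hand":1,"linear":[0,0,0.017],"spin":0},{"hand":1,"linear":[0,0,0.017],"spin":0}], "newtons": 70}}

```text
t: 5.47
tcp_pos: [0.6099, -0.3828, 0.0997]
tool_rot: [0.64, 0.768, 0.0, -0.0]
ft_force: [-0.3, 1.6, -1.7]
opening: 0.0188
grip_force: 68.7
```

Request:
{"api": "drive_tool", "payload": {"steps": [{"hand":1,"linear":[0,0,-0.01],"spin":0},{"hand":1,"linear":[0,0,-0.02],"spin":0},{"hand":1,"linear":[0,0,-0.035],"spin":0},{"hand":1,"linear":[0,0,-0.05],"spin":0},{"hand":1,"linear":[0,0,-0.065],"spin":0},{"hand":1,"linear":[0,0,-0.085],"spin":0},{"hand":1,"linear":[0,0,-0.105],"spin":0},{"hand":1,"linear":[0,0,-0.13],"spin":0},{"hand":1,"linear":[0,0,-0.16],"spin":0},{"hand":1,"linear":[0,0,-0.2],"spin":0},{"hand":1,"linear":[0,0,-0.25],"spin":0},{"hand":1,"linear":[0,0,-0.33],"spin":0},{"hand":1,"linear":[0,0,-0.42],"spin":0},{"hand":1,"linear":[0,0,-0.42],"spin":0}]}}

```text
t: 6.63
tcp_pos: [0.6124, -0.3846, 0.2352]
tool_rot: [0.64, 0.768, 0.0, 0.006]
ft_force: [0.1, -0.7, 2.2]
opening: 0.0183
grip_force: 70.8
```

```bash
python3 mv.py 0.41,-0.018,0.25,79; python3 - <<'E'
from h import *
import cv2
a=cv2.cvtColor(ctrl.capture("scene"),cv2.COLOR_RGB2BGR)
b=cv2.cvtColor(ctrl.capture("top"),cv2.COLOR_RGB2BGR)[110:300,180:380]
cv2.imwrite("pics/g5.png",np.hstack([cv2.resize(a[50:190,200:340],(400,400)),cv2.resize(b,(400,400))]))
E
```

```text
t 6.63 tcp [ 0.6124 -0.3846  0.2352] toolyaw 10.37 f [ 0.11 -0.66  2.2 ] open 0.0183 j [-0.63  0.46  1.1  -0.    1.58 -0.81]
0.41,-0.018,0.25,79 lin [ 1.3232 -0.4432 -0.0636] spin -0.1906
```

View pics/g5.png

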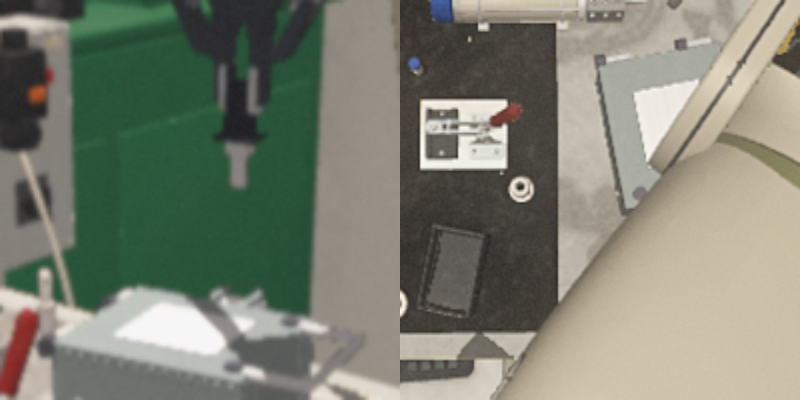

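The plug hangs held and clear (left panel tip at (238,188)); the bin is unmoved at right-panel (455,270). Heading to the bin.

Request:
{"api": "drive_tool", "payload": {"steps": [{"hand":1,"linear":[0.96,-0.32,-0.05],"spin":-0.19},{"hand":1,"linear":[0.96,-0.32,-0.05],"spin":-0.19},{"hand":1,"linear":[0.96,-0.32,-0.05],"spin":-0.19},{"hand":1,"linear":[0.96,-0.32,-0.05],"spin":-0.19},{"hand":1,"linear":[0.96,-0.32,-0.05],"spin":-0.19},{"hand":1,"linear":[0.96,-0.32,-0.05],"spin":-0.19},{"hand":1,"linear":[0.96,-0.32,-0.05],"spin":-0.19},{"hand":1,"linear":[0.96,-0.32,-0.05],"spin":-0.19},{"hand":1,"linear":[0.96,-0.32,-0.05],"spin":-0.19},{"hand":1,"linear":[0.96,-0.32,-0.05],"spin":-0.19},{"hand":1,"linear":[0.96,-0.32,-0.05],"spin":-0.19},{"hand":1,"linear":[0.96,-0.32,-0.05],"spin":-0.19}]}}

```text
t: 7.73
tcp_pos: [0.4633, -0.1167, 0.2403]
tool_rot: [0.099, 0.995, 0.0, -0.0]
ft_force: [-1.1, -0.3, -0.2]
opening: 0.0191
grip_force: 70.8
```

```bash
python3 mv.py 0.419,-0.0205,0.18,79; python3 -c "
from h import *
print(proj('scene',[.6124,-.3846,.2352-.074]))"
```

```text
t 7.73 tcp [ 0.4633 -0.1167  0.2403] toolyaw 78.63 f [-1.13 -0.3  -0.23] open 0.0191 j [-0.35 -0.21  1.81 -0.    1.54 -1.73]
0.419,-0.0205,0.18,79 lin [0.2079 0.2852 0.2011] spin -0.001
[283.81518667 116.49517886]
```

Request:
{"api": "drive_tool", "payload": {"steps": [{"hand":1,"linear":[0.208,0.285,0.1],"spin":0},{"hand":1,"linear":[0.208,0.285,0.2],"spin":0},{"hand":1,"linear":[0.208,0.285,0.2],"spin":0},{"hand":1,"linear":[0.208,0.285,0.2],"spin":0},{"hand":1,"linear":[0.208,0.285,0.2],"spin":0},{"hand":1,"linear":[0.208,0.285,0.2],"spin":0}]}}

```text
t: 8.23
tcp_pos: [0.4195, -0.0212, 0.181]
tool_rot: [0.098, 0.995, -0.0, 0.0]
ft_force: [0.1, 0.3, -0.5]
opening: 0.0188
grip_force: 70.7
```

```bash
python3 mv.py 0.419,-0.0205,0.079,79; python3 - <<'E'
from h import *
import cv2
a=cv2.cvtColor(ctrl.capture("scene"),cv2.COLOR_RGB2BGR)
cv2.imwrite("pics/g6.png",cv2.resize(a[160:290,190:310],None,fx=4.5,fy=4.5,interpolation=cv2.INTER_CUBIC))
E
```

```text
t 8.23 tcp [ 0.4195 -0.0212  0.181 ] toolyaw 78.7 f [ 0.13  0.3  -0.45] open 0.0188 j [-0.17 -0.35  2.03 -0.    1.46 -1.55]
0.419,-0.0205,0.079,79 lin [0.0021 0.0019 0.3401] spin -0.0008
```

View pics/g6.png

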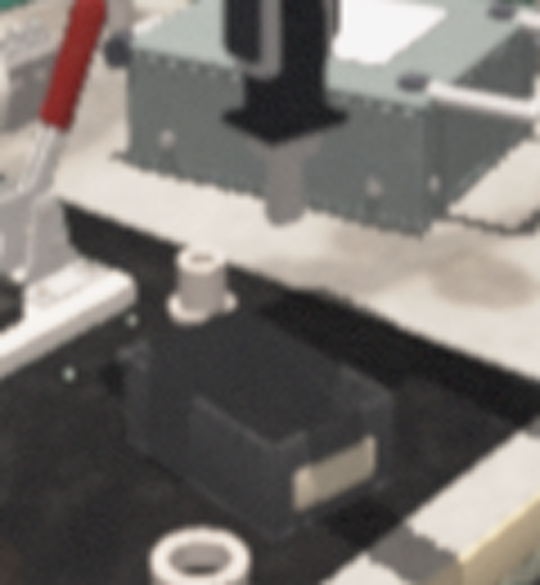

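The plug's tip at (283,215) hangs above the bin interior (rim corners (125,350),(275,300),(390,395),(290,440)). Lowering and releasing.

Request:
{"api": "drive_tool", "payload": {"steps": [{"hand":1,"linear":[0.002,0.002,0.12],"spin":0},{"hand":1,"linear":[0.002,0.002,0.22],"spin":0},{"hand":1,"linear":[0.002,0.002,0.3],"spin":0},{"hand":1,"linear":[0.002,0.002,0.33],"spin":0},{"hand":1,"linear":[0.002,0.002,0.34],"spin":0},{"hand":1,"linear":[0.002,0.002,0.34],"spin":0},{"hand":1,"linear":[0.002,0.002,0.34],"spin":0}]}}

```text
t: 8.87
tcp_pos: [0.4203, -0.0208, 0.0807]
tool_rot: [0.098, 0.995, -0.0, 0.001]
ft_force: [0.1, 0.2, -0.4]
opening: 0.0189
grip_force: 70.8
```

Request:
{"api": "drive_tool", "payload": {"steps": [{"hand":-0.6,"linear":[0,0,0],"spin":0},{"hand":-0.6,"linear":[0,0,0],"spin":0},{"hand":-0.6,"linear":[0,0,0],"spin":0},{"hand":-0.6,"linear":[0,0,0],"spin":0},{"hand":-0.6,"linear":[0,0,0],"spin":0},{"hand":-0.6,"linear":[0,0,0],"spin":0},{"hand":-0.6,"linear":[0,0,0],"spin":0},{"hand":-0.6,"linear":[0,0,0],"spin":0},{"hand":-0.6,"linear":[0,0,-0.1],"spin":0},{"hand":-0.6,"linear":[0,0,-0.2],"spin":0},{"hand":-0.6,"linear":[0,0,-0.33],"spin":0},{"hand":-0.6,"linear":[0,0,-0.45],"spin":0},{"hand":-0.6,"linear":[0,0,-0.45],"spin":0}]}}

```text
t: 9.95
tcp_pos: [0.4224, -0.0208, 0.222]
tool_rot: [0.098, 0.995, -0.0, 0.006]
ft_force: [0.6, -0.9, 0.8]
opening: 0.0685
grip_force: 0.0
```

```bash
python3 mv.py 0.463,-0.311,0.2,9.5; python3 - <<'E'
from h import *
import cv2
a=cv2.cvtColor(ctrl.capture("scene"),cv2.COLOR_RGB2BGR)
b=cv2.cvtColor(ctrl.capture("top"),cv2.COLOR_RGB2BGR)
cv2.imwrite("pics/g7.png",np.hstack([cv2.resize(a[160:290,190:320],(400,400)),cv2.resize(b[190:290,180:280],(400,400))]))
E
```

```text
t 9.95 tcp [ 0.4224 -0.0208  0.222 ] toolyaw 78.77 f [ 0.62 -0.9   0.75] open 0.0685 j [-0.17 -0.38  1.98  0.    1.53 -1.55]
0.463,-0.311,0.2,9.5 lin [-0.3201 -0.9226  0.0768] spin 0.1924
```

View pics/g7.png

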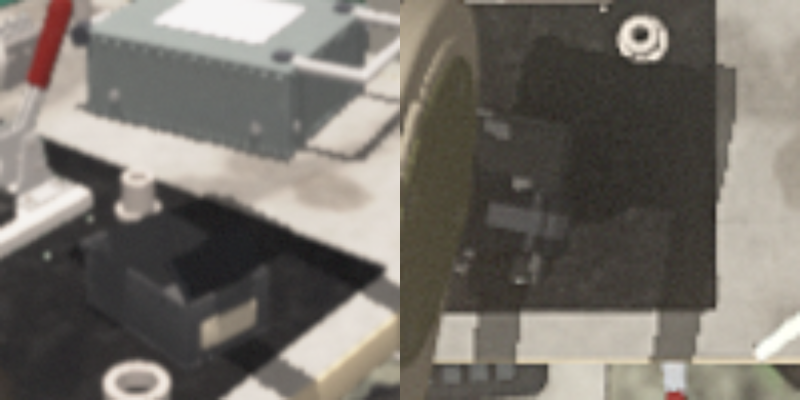

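The plug is in the bin but appears to be leaning toward the right/near end (left panel dark shape (180,265)–(265,235)). I'll check numerically whether it is leaning.

```bash
python3 - <<'E'
from h import *
import cv2
P7=cv2.imread("pics/g7.png")[:,:400]
g=cv2.resize(P7,(130,130),interpolation=cv2.INTER_AREA).max(2)
print("col",list(range(215,285,5)))
for r in range(58,118,2): print(160+r,"".join(" .:-=+*#%@"[::-1][min(9,int(v)//9)] for v in g[r,22:95]))
c=np.array([.4315,-.0229,0]);ex=np.array([.983,-.185,0]);ey=np.array([.185,.983,0])
for a,b in((1,1),(1,-1),(-1,-1),(-1,1)):
    print(a,b,proj("scene",c+ex*a*.0505+ey*b*.035+[0,0,.042]).round(1),"base",proj("scene",c+ex*a*.0505+ey*b*.035).round(1))
for th in(0,30,45,60,75,85):
  for sg in(-1,1):
    d=ex*np.sin(np.radians(th))*sg+np.array([0,0,np.cos(np.radians(th))])
    tip=c-ex*.012*(1 if th<20 else (-.5*sg))+[0,0,.008]
    print(th,sg,"flange",proj("scene",tip+d*.044).round(1),"top",proj("scene",tip+d*.091).round(1))
E
```

```text
col [215, 220, 225, 230, 235, 240, 245, 250, 255, 260, 265, 270, 275, 280]
218   .:-------====-                                                         
220        .:-------:            ::.                                         
222          -------:            :-===--:.                                   
224          -====-:              :-=========-..::..                         
226          -===-.                :-====++*********+=-:.                    
228        .-====-.                -==++***************+++=-:                
230     ..   -====-           .::---====++*******************+==:.           
232  :--=-. :-=====-:.    .:---=---========+++******+*************++=:       
234 ----=------:--------------============-====++**********+***********++-:  
236 ==----::.   .----=----------=--====-=========++**+*+++*+++**************+
238 ===-:.  ...::----=-=---------======-========+**+**+**++**+*+*************
240 ==++--::::--:------==-------========-=====+++**++*+*+++++****************
242 +***+=--------------=-------=-=======++++**+*******+++++*+***********++++
244 =++++=-
[... 1296 characters left out ...]
*********+=:      
1 1 [216.3 236.5] base [217. 256.]
1 -1 [245.5 224.5] base [245.7 243.4]
-1 -1 [282.1 245. ] base [281.5 265.1]
-1 1 [252.2 259.1] base [252.3 279.9]
0 -1 flange [253.  238.4] top [252.9 214.9]
0 1 flange [253.  238.4] top [252.9 214.9]
30 -1 flange [258.9 244.8] top [268.2 229.4]
30 1 flange [238.8 232.9] top [230.4 208.8]
45 -1 flange [262.3 250.2] top [275.7 241.1]
45 1 flange [235.8 234.4] top [224.4 212.3]
60 -1 flange [265.  256.3] top [281.4 254.2]
60 1 flange [233.5 237.2] top [220.  218.5]
75 -1 flange [266.6 262.5] top [284.9 267.6]
75 1 flange [232.2 241.2] top [217.5 226.8]
85 -1 flange [267.1 266.5] top [285.8 276.1]
85 1 flange [231.8 244.4] top [216.9 233.3]
```

Request:
{"api": "drive_tool", "payload": {"steps": [{"hand":-0.6,"linear":[-0.3,-0.7,-0.1],"spin":0},{"hand":-0.6,"linear":[-0.3,-0.7,-0.1],"spin":0},{"hand":-0.6,"linear":[-0.3,-0.7,-0.1],"spin":0},{"hand":-0.6,"linear":[-0.3,-0.7,-0.1],"spin":0},{"hand":-0.6,"linear":[-0.3,-0.7,-0.1],"spin":0},{"hand":-0.6,"linear":[-0.3,-0.7,-0.1],"spin":0},{"hand":-0.6,"linear":[-0.3,-0.7,-0.1],"spin":0},{"hand":-0.6,"linear":[-0.3,-0.7,-0.1],"spin":0},{"hand":-0.6,"linear":[-0.3,-0.7,-0.1],"spin":0}]}}

```text
t: 10.8
tcp_pos: [0.4654, -0.2428, 0.242]
tool_rot: [0.098, 0.995, 0.001, -0.001]
ft_force: [-0.3, 0.1, -0.3]
opening: 0.0683
grip_force: 0.0
```

```bash
cat > c.py <<'E'
from h import *
import cv2,sys
a=cv2.cvtColor(ctrl.capture("top"),cv2.COLOR_RGB2BGR);b=cv2.cvtColor(ctrl.capture("scene"),cv2.COLOR_RGB2BGR)
cv2.imwrite(f"pics/t{sys.argv[1]}.png",a);cv2.imwrite(f"pics/s{sys.argv[1]}.png",b)
def show(g,x0,y0,x1,y1):
    print("cols",x0,x1)
    for r in range(y0,y1): print(r," ".join(f"{v:3d}" for v in g[r,x0:x1]))
show(a.max(2),186,214,224,270)
d=cv2.absdiff(b,cv2.imread("pics/scene0.png")).max(2)
for r in range(215,285,2): print(r,"".join("#" if v>12 else "." for v in d[r,210:295]))
print(ctrl.get_state()["tcp_pos"])
E
python3 c.py 8
```

```text
cols 186 224
214  62  59  56  63  60  63  63  54  56  56  62  57  62  63  60  66  67  61  60  66  66  69  67  65  70  63  66  71  64  69  67  65  75  66  72  74  85  76
215  62  57  65  66  57  64  60  61  58  58  59  63  62  62  59  67  65  62  65  62  60  68  75  69  62  67  62  66  69  68  67  68  72  69  69  74  80  77
216  67  63  67  70  71  68  62  56  60  57  77  73  76  71  59  59  51  63  57  59  62  67  69  69  66  57  68  65  73  69  69  60  69  70  66  69  74  72
217  60  64  62  67  68  62  63  57  60  59  95  99 103 102  91  78  73  64  65  56  61  64  55  60  60  69  69  62  64  68  62  62  66  68  66  66  69  65
218  54  67  68  62  69  59  62  64  66  58  81  72  75  96  94  95  95 104  98  94  81  76  77  61  67  69  56  59  61  58  63  64  63  65  65  72  73  78
219  60  61  59  65  58  57  61  64  56  60  83  66  54  53  58  65  77  85  89  88 105  97 102  91  91  79  77  73  67  62  61  57  62  57  59  68  72  73
220  62  64  68  62  63  63  55  61  63  60  82  67  59  70  60  86  96  84  71  72  68  74  76  85  94  99  98 101 104  94  89  77  74  70  67  69  74
[... 10136 characters left out ...]
#.......................########
271 ..............................................######........###.............#########
273 ...............................................#........##..............#############
275 ......................................................................###############
277 ....................#######.#......................................##################
279 ................#################...............................#####################
281 ..............#####################...........................#######################
283 .............#######################........................#########################
[ 0.46569105 -0.24234136  0.24274441]
```

```bash
python3 - <<'E'
from h import *
np.set_printoptions(precision=4,suppress=True)
ex=np.array([.983,-.185,0]);ey=np.array([.185,.983,0]);c=np.array([.4315,-.0229,0])
T=plane("top",208.7,234.5,.008);print("T",T,"in bin",(T-c)@ex,(T-c)@ey)
for th in(25,35,45,55):
    d=-ex*np.sin(np.radians(th))+np.array([0,0,np.cos(np.radians(th))])
    print(th,*[(k,(T+d*s).round(3),proj("top",T+d*s).round(1),proj("scene",T+d*s).round(1)) for k,s in(("fl",.042),("G",.069),("top",.091))])
E
```

```text
T [ 0.4427 -0.0243  0.008 ] in bin 0.011246708025793457 0.0006854389642513395
25 ('fl', array([ 0.425, -0.021,  0.046]), array([205. , 241.1]), array([250.7, 240.2])) ('G', array([ 0.414, -0.019,  0.071]), array([202.4, 245.7]), array([254.9, 230.6])) ('top', array([ 0.405, -0.017,  0.09 ]), array([200.2, 249.6]), array([258.4, 222.5]))
35 ('fl', array([ 0.419, -0.02 ,  0.042]), array([204.7, 243.8]), array([253. , 243.4])) ('G', array([ 0.404, -0.017,  0.065]), array([201.9, 250.2]), array([258.8, 235.9])) ('top', array([ 0.391, -0.015,  0.083]), array([199.5, 255.7]), array([263.7, 229.5]))
45 ('fl', array([ 0.413, -0.019,  0.038]), array([204.5, 246.2]), array([255.1, 246.9])) ('G', array([ 0.395, -0.015,  0.057]), array([201.6, 254.1]), array([262.3, 241.7])) ('top', array([ 0.379, -0.012,  0.072]), array([199.2, 261. ]), array([268.4, 237.3]))
55 ('fl', array([ 0.409, -0.018,  0.032]), array([204.5, 248.1]), array([256.8, 250.6])) ('G', array([ 0.387, -0.014,  0.048]), array([201.6, 257.4]), array([265.2, 248.1])) ('top', array([ 0.369, -0.011,  0.06 ]), array([199.2, 265.2]), array([272.4, 245.9]))
```

```bash
python3 mv.py 0.39,-0.0165,0.13,79.2 0.39,-0.0165,0.072,79.2
```

```text
t 10.9 tcp [ 0.4657 -0.2423  0.2427] toolyaw 78.84 f [ 0.03 -0.05  0.49] open 0.0685 j [-0.58 -0.08  1.68  0.    1.54 -1.95]
0.39,-0.0165,0.13,79.2 lin [0.3927 0.6894 0.377 ] spin -0.001
0.39,-0.0165,0.072,79.2 lin [0.3924 0.6892 0.5704] spin -0.001
```

Request:
{"api": "drive_tool", "payload": {"steps": [{"hand":-0.7,"linear":[0.39,0.69,0.1],"spin":0},{"hand":-0.7,"linear":[0.39,0.69,0.1],"spin":0},{"hand":-0.7,"linear":[0.39,0.69,0.1],"spin":0},{"hand":-0.7,"linear":[0.39,0.69,0.1],"spin":0},{"hand":-0.7,"linear":[0.39,0.69,0.1],"spin":0},{"hand":-0.7,"linear":[0.39,0.69,0.1],"spin":0},{"hand":-0.7,"linear":[0.39,0.69,0.1],"spin":0},{"hand":-0.7,"linear":[0.39,0.69,0.1],"spin":0},{"hand":-0.7,"linear":[0.39,0.69,0.22],"spin":0},{"hand":-0.7,"linear":[0.39,0.69,0.34],"spin":0},{"hand":-0.7,"linear":[0.39,0.69,0.45],"spin":0},{"hand":-0.7,"linear":[0.39,0.69,0.52],"spin":0},{"hand":-0.7,"linear":[0.39,0.69,0.56],"spin":0},{"hand":-0.7,"linear":[0.39,0.69,0.565],"spin":0},{"hand":-0.7,"linear":[0.39,0.69,0.565],"spin":0}]}}

```text
t: 12.15
tcp_pos: [0.3911, -0.0183, 0.0738]
tool_rot: [0.098, 0.995, -0.0, -0.001]
ft_force: [0.9, 0.2, 0.6]
opening: 0.073
grip_force: 0.0
```

Request:
{"api": "drive_tool", "payload": {"steps": [{"hand":1,"linear":[0,0,0],"spin":0},{"hand":1,"linear":[0,0,0],"spin":0},{"hand":1,"linear":[0,0,0],"spin":0},{"hand":1,"linear":[0,0,0],"spin":0},{"hand":1,"linear":[0,0,0],"spin":0},{"hand":1,"linear":[0,0,0],"spin":0},{"hand":1,"linear":[0,0,0],"spin":0},{"hand":1,"linear":[0,0,0],"spin":0}], "newtons": 40}}

```text
t: 12.82
tcp_pos: [0.3921, -0.0179, 0.0747]
tool_rot: [0.098, 0.995, -0.0, 0.001]
ft_force: [0.8, -0.5, 2.8]
opening: 0.0171
grip_force: 39.2
```

Request:
{"api": "drive_tool", "payload": {"steps": [{"hand":1,"linear":[0,0,-0.05],"spin":0},{"hand":1,"linear":[0,0,-0.1],"spin":0},{"hand":1,"linear":[0,0,-0.12],"spin":0},{"hand":1,"linear":[-0.04,0,-0.12],"spin":0},{"hand":1,"linear":[-0.077,0,-0.12],"spin":0},{"hand":1,"linear":[-0.077,0,-0.12],"spin":0}]}}

```text
t: 13.32
tcp_pos: [0.4155, -0.0227, 0.1104]
tool_rot: [0.098, 0.995, -0.0, 0.001]
ft_force: [-0.2, -0.5, -0.4]
opening: 0.0169
grip_force: 39.1
```

```bash
python3 - <<'E'
from h import *
import cv2
s=ctrl.get_state();print(s["tcp_pos"],s["opening"])
b=cv2.cvtColor(ctrl.capture("scene"),cv2.COLOR_RGB2BGR);cv2.imwrite("pics/s9.png",b)
g=b.max(2)
print("cols 225..")
for r in range(205,262): print(r," ".join(f"{v:3d}" for v in g[r,225:272]))
E
```

```text
[ 0.41554137 -0.02265672  0.1103869 ] 0.016930854837239717
cols 225..
205 231 231 231 230 230 232 231 232 233 233 233 233 233 233 232 232 227 203 116  49  44  44  47  45  46  65  96 115 119 110  67  43  40  41  39  41  39  46  76 110 111  91 101 108 110 108 100
206 232 231 231 231 231 231 232 232 232 233 232 232 232 232 231 229 224 190 107  51  45  45  46  43  49  64  96 117 120 109  70  43  42  42  43  42  43  49  78 112 115 102 105 104 113 113 101
207 229 231 231 231 231 232 232 231 232 232 232 232 231 231 230 229 223 186 105  48  43  42  43  45  44  63  98 116 119 111  74  55  47  42  43  41  39  47  79 111 115 109 105 105 115 113 103
208 230 231 231 232 232 233 233 232 233 233 232 231 231 230 230 229 225 198 118  57  47  48  46  42  48  63  99 116 120 112  91  90  65  42  41  43  40  49  79 112 122 120 119 116 117 112 104
209 231 232 231 232 232 232 233 233 233 233 232 231 230 230 230 229 228 216 150  87  52  46  46  47  47  65  98 117 118 115 107 121  84  46  40  41  42  52  85 119 139 154 156 155 145 124 114
210 229 232 233 231 231 231 232 233 233 233 232 232 231 230 230 230 23
[... 9213 characters left out ...]
  64  60  61  66  69  73  77  79  78  68  71  74  81  85  78  65  62  59  55  56  54  56  56  54  56  54  66  89 127 151 159
259  56  53  55  54  53  54  53  53  57  53  54  60  61  62  61  63  61  61  62  65  65  66  68  75  82  75  79  79  78  76  73  67  61  58  57  56  54  58  58  60  65  74  91 115 153 174 164
260  58  54  54  53  54  54  53  55  53  52  56  61  60  60  59  62  63  61  64  66  63  63  63  70  72  73  71  74  74  72  71  67  62  57  56  57  59  61  68  79  88 107 119 135 153 168 158
261  58  52  49  54  53  56  56  56  56  52  56  57  59  59  63  59  62  64  65  64  64  62  61  67  70  71  69  69  70  70  68  66  58  57  57  62  65  81  94 112 121 131 136 142 148 161 160
```

```bash
python3 - <<'E'
from h import *
ex=np.array([.983,-.185,0]);ey=np.array([.185,.983,0]);c=np.array([.4315,-.0229,0])
for z in(.035,.045,.055):
    T=plane("scene",236.5,237.5,z);print(z,T.round(3),((T-c)@ex).round(4),((T-c)@ey).round(4))
E
```

```text
0.035 [ 0.464 -0.027  0.035] 0.0327 0.0019
0.045 [ 0.453 -0.014  0.045] 0.0192 0.0126
0.055 [ 0.441 -0.001  0.055] 0.0057 0.0234
```

Request:
{"api": "drive_tool", "payload": {"steps": [{"hand":1,"linear":[-0.008,0,0.04],"spin":0},{"hand":1,"linear":[-0.008,0,0.08],"spin":0},{"hand":1,"linear":[-0.008,0,0.105],"spin":0},{"hand":1,"linear":[-0.008,0,0.11],"spin":0},{"hand":1,"linear":[-0.008,0,0.11],"spin":0},{"hand":-0.4,"linear":[-0.008,0,0.11],"spin":0},{"hand":-0.4,"linear":[-0.008,0,0.11],"spin":0},{"hand":-0.4,"linear":[-0.008,0,0.11],"spin":0},{"hand":-0.4,"linear":[-0.008,0,0.11],"spin":0},{"hand":-0.4,"linear":[-0.008,0,0.11],"spin":0},{"hand":-0.4,"linear":[-0.008,0,0.11],"spin":0},{"hand":-0.4,"linear":[-0.008,0,0.0],"spin":0},{"hand":-0.4,"linear":[-0.008,0,-0.15],"spin":0},{"hand":-0.4,"linear":[-0.008,0,-0.3],"spin":0},{"hand":-0.4,"linear":[-0.008,0,-0.4],"spin":0}]}}

```text
t: 14.62
tcp_pos: [0.4165, -0.0228, 0.2328]
tool_rot: [0.098, 0.995, -0.0, 0.0]
ft_force: [1.0, -0.1, 0.5]
opening: 0.0596
grip_force: 0.0
```

```bash
python3 mv.py 0.463,-0.311,0.2,9.5
```

```text
t 14.62 tcp [ 0.4165 -0.0228  0.2328] toolyaw 78.77 f [ 1.04 -0.07  0.52] open 0.0596 j [-0.18 -0.39  1.96 -0.    1.56 -1.55]
0.463,-0.311,0.2,9.5 lin [-0.339  -0.9121  0.1097] spin 0.1924
```

Request:
{"api": "drive_tool", "payload": {"steps": [{"hand":0,"linear":[-0.339,-0.912,0.05],"spin":0.192},{"hand":0,"linear":[-0.339,-0.912,0.05],"spin":0.192},{"hand":0,"linear":[-0.339,-0.912,0.05],"spin":0.192},{"hand":0,"linear":[-0.339,-0.912,0.05],"spin":0.192},{"hand":0,"linear":[-0.339,-0.912,0.05],"spin":0.192},{"hand":0,"linear":[-0.339,-0.912,0.05],"spin":0.192},{"hand":0,"linear":[-0.339,-0.912,0.05],"spin":0.192},{"hand":0,"linear":[-0.339,-0.912,0.05],"spin":0.192},{"hand":0,"linear":[-0.339,-0.912,0.05],"spin":0.192},{"hand":0,"linear":[-0.339,-0.912,0.05],"spin":0.192},{"hand":0,"linear":[-0.339,-0.912,0.05],"spin":0.192},{"hand":0,"linear":[-0.339,-0.912,0.05],"spin":0.192}]}}

```text
t: 15.62
tcp_pos: [0.4631, -0.311, 0.2152]
tool_rot: [0.644, 0.765, 0.0, -0.0]
ft_force: [0.3, 0.5, 0.2]
opening: 0.0424
grip_force: 0.0
```

```bash
python3 mv.py 0.463,-0.311,0.073,9.5; python3 c.py 10
```

```text
t 15.62 tcp [ 0.4631 -0.311   0.2152] toolyaw 9.81 f [0.27 0.54 0.19] open 0.0424 j [-0.68  0.03  1.63  0.    1.48 -0.85]
0.463,-0.311,0.073,9.5 lin [-1.000e-04 -2.000e-04  4.738e-01] spin 0.0009
cols 186 224
214  60  61  60  58  57  60  59  53  55  58  54  58  56  52  56  62  62  60  58  54  64  63  63  62  63  62  59  65  61  60  64  59  61  57  65  60  74  74
215  60  52  60  66  57  57  59  59  53  54  54  57  48  57  53  57  59  55  53  63  55  67  67  59  59  60  62  61  62  62  64  64  60  62  63  59  69  69
216  57  61  66  64  66  61  61  55  55  53  71  71  69  70  65  54  51  50  47  47  62  66  61  63  60  60  53  58  58  64  61  53  61  63  58  68  62  63
217  58  65  56  61  66  60  57  57  58  57  94  97  94  99  89  71  69  67  60  53  53  55  46  54  60  53  59  52  59  55  57  61  58  58  57  60  62  55
218  58  61  62  58  69  58  56  59  60  60  80  71  77  99  98  93  93 101  93  86  75  67  64  60  61  58  53  59  49  47  62  54  54  63  57  61  67  70
219  58  61  58  62  61  53  57  57  60  53  83  70  53  49  51  64  70  73  74  93  93  93 101  90  91  73  64
[... 10332 characters left out ...]
#........................#######
271 ..............................................######......................###########
273 .........................................................................############
275 .....................................................................################
277 ....................##.####.##.....................................##################
279 ................#################................................####################
281 ..............##################.##...........................#######################
283 .............##.####################........................#########################
[ 0.46318573 -0.31082514  0.21537836]
```

The plug now lies flat inside the bin (near rim at rows 256–259 unbroken). Next: descend on the bar and pinch.

Request:
{"api": "drive_tool", "payload": {"steps": [{"hand":0,"linear":[0,0,0.12],"spin":0},{"hand":0,"linear":[0,0,0.24],"spin":0},{"hand":0,"linear":[0,0,0.35],"spin":0},{"hand":0,"linear":[0,0,0.42],"spin":0},{"hand":0,"linear":[0,0,0.46],"spin":0},{"hand":0,"linear":[0,0,0.48],"spin":0},{"hand":0,"linear":[0,0,0.48],"spin":0},{"hand":0,"linear":[0,0,0.48],"spin":0}]}}

```text
t: 16.38
tcp_pos: [0.464, -0.3116, 0.0727]
tool_rot: [0.645, 0.764, -0.0, 0.001]
ft_force: [-0.0, 0.0, 0.9]
opening: 0.0429
grip_force: 0.0
```

Request:
{"api": "drive_tool", "payload": {"steps": [{"hand":1,"linear":[0,0,0],"spin":0},{"hand":1,"linear":[0,0,0],"spin":0},{"hand":1,"linear":[0,0,0],"spin":0},{"hand":1,"linear":[0,0,0],"spin":0},{"hand":1,"linear":[0,0,0],"spin":0},{"hand":1,"linear":[0,0,0],"spin":0},{"hand":1,"linear":[0,0,0],"spin":0},{"hand":1,"linear":[0,0,0],"spin":0}], "newtons": 40}}

```text
t: 17.05
tcp_pos: [0.4641, -0.3118, 0.0737]
tool_rot: [0.645, 0.764, 0.0, 0.001]
ft_force: [-3.5, 2.5, 11.8]
opening: -0.0003
grip_force: 5.7
```

```bash
cat > arc.py <<'E'
from h import *
from scipy.spatial.transform import Rotation as Rn
import sys
# bar arc about the hinge from current tcp (bar = tcp at a0)
a0=float(sys.argv[1]);s=ctrl.get_state();R=Rn.from_quat(s["tool_rot"]).as_matrix()
w=np.radians(9.8);u=np.array([np.cos(w),np.sin(w),0]);z=np.array([0,0,1.])
f=lambda a:.218*(z*np.sin(a)-u*np.cos(a))
print(s["t"],s["tcp_pos"].round(4),s["opening"],s["ft_force"].round(2),R[:,1].round(3))
for a in map(float,sys.argv[2:]): print(a,(R.T@(f(a)-f(a0))/.3).round(3),(s["tcp_pos"]+f(a)-f(a0)).round(3))
E
python3 arc.py 0 .1 .2 .3 .4 .5 .6 .7 .8 .9 1 1.1
```

```text
17.05 [ 0.4641 -0.3118  0.0737] -0.0002796518286089077 [-3.51  2.45 11.82] [0.986 0.168 0.002]
0.1 [-0.     0.004 -0.073] [ 0.465 -0.312  0.095]
0.2 [-0.     0.015 -0.144] [ 0.468 -0.311  0.117]
0.3 [-0.     0.033 -0.215] [ 0.474 -0.31   0.138]
0.4 [-0.     0.058 -0.283] [ 0.481 -0.309  0.159]
0.5 [-0.001  0.09  -0.348] [ 0.49  -0.307  0.178]
0.6 [-0.001  0.128 -0.41 ] [ 0.502 -0.305  0.197]
0.7 [-0.001  0.172 -0.468] [ 0.515 -0.303  0.214]
0.8 [-0.001  0.221 -0.521] [ 0.529 -0.301  0.23 ]
0.9 [-0.001  0.276 -0.569] [ 0.545 -0.298  0.244]
1.0 [-0.     0.335 -0.611] [ 0.563 -0.295  0.257]
1.1 [-0.     0.398 -0.647] [ 0.582 -0.292  0.268]
```

The grip closed to zero: the bar was missed, with 12 N up-force. I'll look at the numbers before moving.

```bash
python3 - <<'E'
from h import *
import cv2
b=cv2.cvtColor(ctrl.capture("scene"),cv2.COLOR_RGB2BGR);cv2.imwrite("pics/s11.png",b)
g=b.max(2)
print("     ","".join(str(c//10%10) if c%10==0 else " " for c in range(265,345)))
for n,im in(("now",g),("s8",cv2.imread("pics/s8.png").max(2)),("0",cv2.imread("pics/scene0.png").max(2))):
    print(n)
    for r in range(140 if n=="now" else 155,205): print(r,"".join("0123456789"[min(9,int(v)//25)] for v in im[r,265:345]))
t=np.array([.4641,-.3118,.0737])
for z in(0,-.006,-.025): print(proj("scene",t+[0,0,z]))
E
```

```text
7         8         9         0         1         2         3         4    
now
140 33333333333333333333333333333322222111111222221211111221211111212123455433332223
141 33333333333333333333333333333322121211111122221111112212112111111234565444322222
142 33333333333333333333333333333332211111111122321122111112212212212345665443322222
143 33333333333333333333333333333333212111112122221211211112112111223456665433222222
144 33333333333333333333333333333333221221211122221211211122111111124566665532222223
145 33333333333333333333333333333333322122111121111111212112122121135566665422222234
146 33333333333333333333333333333333332111111112211221111111111111235666654322222345
147 33333333333333333333333333333333332211111121111111112211111111245666543222223456
148 33333333333333333333333333333333333221122211111111111212112112356665432222234566
149 33333333333344433333333333333333333322111121112111112111111112356654322222345666
150 33333333333455533333333333333333333322122121111121121112111112355543222223456666
151 33333333344566533333333334333333333332112222211111211121111112354432222234566666

[... 12393 characters left out ...]
888888888888888888888
198 44444444444444443443333333333444568888888888888888765434578888888888888888888888
199 44344444444434444443444333334445688888888888888887654345678777788888888888888888
200 44444445544444443443454333344456888888888888888776433446777777777888888888888888
201 44444445554444443443454333444568888888888888888765334556777777777788888888888888
202 44444445544444333333444333445688888888888888887654344667777777777888888888888888
203 44444444444444434433333334456888888888888888877543456777777777778888888888888888
204 44444433334444433443333344568888888888888888776444567777777777888888888888888888
[318.18877836 172.46375827]
[318.04921366 174.92669799]
[317.61130118 182.6546693 ]
```

The bar hasn't moved; the closed tips sit on top of it, so they reach less far than expected. I'll open, go 22 mm deeper and pinch again.

Request:
{"api": "drive_tool", "payload": {"steps": [{"hand":0,"linear":[0,0,-0.02],"spin":0},{"hand":0,"linear":[0,0,-0.02],"spin":0},{"hand":0,"linear":[0,0,-0.02],"spin":0},{"hand":0,"linear":[0,0,-0.02],"spin":0},{"hand":0,"linear":[0,0,-0.02],"spin":0},{"hand":0,"linear":[0,0,0.0],"spin":0},{"hand":0,"linear":[0,0,0.03],"spin":0},{"hand":0,"linear":[0,0,0.06],"spin":0},{"hand":0,"linear":[0,0,0.07],"spin":0},{"hand":0,"linear":[0,0,0.07],"spin":0}]}}

```text
t: 17.93
tcp_pos: [0.4619, -0.31, 0.0481]
tool_rot: [0.645, 0.764, -0.0, -0.002]
ft_force: [0.4, -0.9, 0.3]
opening: 0.0427
grip_force: 0.0
```

Request:
{"api": "drive_tool", "payload": {"steps": [{"hand":1,"linear":[0,0,0],"spin":0},{"hand":1,"linear":[0,0,0],"spin":0},{"hand":1,"linear":[0,0,0],"spin":0},{"hand":1,"linear":[0,0,0],"spin":0},{"hand":1,"linear":[0,0,0],"spin":0},{"hand":1,"linear":[0,0,0],"spin":0},{"hand":1,"linear":[0,0,0],"spin":0}], "newtons": 40}}

```text
t: 18.52
tcp_pos: [0.4639, -0.3112, 0.0508]
tool_rot: [0.645, 0.764, 0.0, 0.001]
ft_force: [5.0, 0.5, -0.0]
opening: 0.008
grip_force: 39.0
```

```bash
python3 arc.py 0 .1 .3 .5  .7 .9 1.1
```

```text
18.5167 [ 0.4639 -0.3112  0.0508] 0.008031167623660717 [ 4.98  0.5  -0.02] [0.986 0.168 0.001]
0.1 [-0.     0.004 -0.073] [ 0.465 -0.311  0.073]
0.3 [-0.     0.033 -0.215] [ 0.473 -0.31   0.115]
0.5 [-0.     0.089 -0.348] [ 0.49  -0.307  0.155]
0.7 [-0.     0.171 -0.468] [ 0.514 -0.302  0.191]
0.9 [ 0.     0.276 -0.569] [ 0.545 -0.297  0.222]
1.1 [ 0.     0.398 -0.647] [ 0.581 -0.291  0.245]
```

Bar pinched. Raise along the arc to 0.7 rad and check.

Request:
{"api": "drive_tool", "payload": {"steps": [{"hand":1,"linear":[0,0.001,-0.036],"spin":0},{"hand":1,"linear":[0,0.004,-0.073],"spin":0},{"hand":1,"linear":[0,0.008,-0.109],"spin":0},{"hand":1,"linear":[0,0.015,-0.144],"spin":0},{"hand":1,"linear":[0,0.023,-0.18],"spin":0},{"hand":1,"linear":[0,0.033,-0.215],"spin":0},{"hand":1,"linear":[0,0.044,-0.249],"spin":0},{"hand":1,"linear":[0,0.058,-0.283],"spin":0},{"hand":1,"linear":[0,0.072,-0.316],"spin":0},{"hand":1,"linear":[0,0.089,-0.348],"spin":0},{"hand":1,"linear":[0,0.107,-0.38],"spin":0},{"hand":1,"linear":[0,0.128,-0.41],"spin":0},{"hand":1,"linear":[0,0.149,-0.44],"spin":0},{"hand":1,"linear":[0,0.171,-0.468],"spin":0},{"hand":1,"linear":[0,0.171,-0.468],"spin":0},{"hand":1,"linear":[0,0.171,-0.468],"spin":0}]}}

```text
t: 19.85
tcp_pos: [0.5134, -0.3023, 0.1924]
tool_rot: [0.645, 0.764, -0.001, -0.001]
ft_force: [-8.8, 0.5, 4.9]
opening: 0.0083
grip_force: 39.7
```

```bash
cat > bar.py <<'E'
from h import *
s=ctrl.get_state();w=np.radians(9.8);u=np.array([np.cos(w),np.sin(w),0])
H=np.array([.463,-.311,0])+.218*u
p=s["tcp_pos"];r=-(p-H)@u;zz=p[2]-.0508
print(s["t"],p.round(4),"angle",np.arctan2(zz,r).round(3),"radius",np.hypot(zz,r).round(4),"lat",((p-H)@[-u[1],u[0],0]).round(4),"F",s["ft_force"].round(2),"M",s["moment"].round(2),"open",round(s["opening"],4),s["grip_force"])
E
python3 bar.py; python3 arc.py .7 .8 .9 1.0 1.05 1.1 1.15
```

```text
19.85 [ 0.5134 -0.3023  0.1924] angle 0.704 radius 0.2188 lat 0.0 F [-8.79  0.49  4.91] M [0.08 1.42 0.12] open 0.0083 39.695903062820435
19.85 [ 0.5134 -0.3023  0.1924] 0.008343469274589324 [-8.79  0.49  4.91] [ 0.986  0.168 -0.002]
0.8 [ 0.     0.049 -0.053] [ 0.528 -0.3    0.208]
0.9 [ 0.     0.104 -0.101] [ 0.544 -0.297  0.223]
1.0 [ 0.     0.163 -0.144] [ 0.562 -0.294  0.235]
1.05 [ 0.     0.194 -0.163] [ 0.571 -0.292  0.241]
1.1 [ 0.001  0.226 -0.18 ] [ 0.58  -0.291  0.246]
1.15 [ 0.001  0.259 -0.196] [ 0.59  -0.289  0.251]
```

Request:
{"api": "drive_tool", "payload": {"steps": [{"hand":1,"linear":[0,0.018,-0.032],"spin":0},{"hand":1,"linear":[0,0.044,-0.057],"spin":0},{"hand":1,"linear":[0,0.071,-0.081],"spin":0},{"hand":1,"linear":[0,0.099,-0.105],"spin":0},{"hand":1,"linear":[0,0.128,-0.127],"spin":0},{"hand":1,"linear":[0,0.158,-0.148],"spin":0},{"hand":1,"linear":[0,0.189,-0.167],"spin":0},{"hand":1,"linear":[0,0.222,-0.184],"spin":0},{"hand":1,"linear":[0,0.222,-0.184],"spin":0},{"hand":1,"linear":[0,0.222,-0.184],"spin":0},{"hand":1,"linear":[0,0.222,-0.184],"spin":0}]}}

```text
t: 20.77
tcp_pos: [0.5798, -0.2906, 0.248]
tool_rot: [0.645, 0.764, 0.0, 0.0]
ft_force: [-3.7, 4.1, 8.2]
opening: 0.0082
grip_force: 41.7
```

```bash
python3 bar.py; python3 arc.py 1.1 1.0 .95 .9 .85 .8; python3 - <<'E'
from h import *
import cv2
b=cv2.cvtColor(ctrl.capture("scene"),cv2.COLOR_RGB2BGR);cv2.imwrite("pics/s12.png",b)
g=b.max(2)
w=np.radians(9.8);u=np.array([np.cos(w),np.sin(w),0]);v=np.array([-u[1],u[0],0])
H=np.array([.463,-.311,.067])+.218*u
for a in(.9,1.0,1.1,1.2):
    B=H+.218*(np.array([0,0,np.sin(a)])-u*np.cos(a)); print(a,proj("scene",B+.055*v).round(1),proj("scene",B-.055*v).round(1))
print("     ","".join(str(c//10%10) if c%10==0 else " " for c in range(215,320)))
for r in range(85,190,2): print(f"{r:3d}","".join("0123456789"[min(9,int(x)//25)] for x in g[r,215:320]))
E
```

```text
20.7667 [ 0.5798 -0.2906  0.248 ] angle 1.104 radius 0.2208 lat 0.0002 F [-3.69  4.13  8.16] M [0.55 0.74 0.15] open 0.0082 41.69521450996399
20.7667 [ 0.5798 -0.2906  0.248 ] 0.008160799609831836 [-3.69  4.13  8.16] [0.986 0.168 0.001]
1.0 [-0.    -0.063  0.036] [ 0.561 -0.294  0.237]
0.95 [-0.    -0.093  0.056] [ 0.552 -0.295  0.231]
0.9 [-0.    -0.122  0.078] [ 0.544 -0.297  0.224]
0.85 [-0.    -0.15   0.102] [ 0.535 -0.298  0.217]
0.8 [-0.    -0.177  0.126] [ 0.528 -0.3    0.21 ]
0.9 [275.9 101.8] [297.3  91.4]
1.0 [268.4  94.9] [290.3  85. ]
1.1 [260.5  88.8] [283.   79.5]
1.2 [252.2  83.7] [275.2  74.7]
           2         3         4         5         6         7         8         9         0         1         
 85 334555555543333333333333333333333333333333333333346887654444321123443333333333333333333333333333345555565
 87 134555555543333333333333333333333333333333333444456887654444322122333333333333333333333333333333355555556
 89 135555555433333333333333333333333333333333345555555544322344322223333333333333333333333333333333455555556
 91 4455555554333333333333333333333333333
[... 4758 characters left out ...]
4444444444556654444443443333577766666666
179 777544444444444444444444444444445555556666666666655556666544443444444444456765444444444433334589888888776
181 877544444444444444444444444444444444444444455566766555565544443333334445666543444444444433344589999999888
183 877544444444444444444444444444444444444444444444444444444444444444444666544344444434444433344589999999999
185 777544444444444444444444444444444444444444444444444444433444443445655554434444444434444333334689999999999
187 888654444444444444444444444444444444444444444444444444444344444444444344444443343444444433334689999999999
189 888754444455654444444444444444444444444444444444444444444444434344444344444444434444444433334689999999999
```

Scene numbers put the bar's near end at about (262,88), matching 1.1 rad (predicted (260.5,88.8)). Bring it back down to about 0.82 rad.

Request:
{"api": "drive_tool", "payload": {"steps": [{"hand":1,"linear":[0,-0.016,0.008],"spin":0},{"hand":1,"linear":[0,-0.032,0.017],"spin":0},{"hand":1,"linear":[0,-0.048,0.026],"spin":0},{"hand":1,"linear":[0,-0.063,0.036],"spin":0},{"hand":1,"linear":[0,-0.078,0.046],"spin":0},{"hand":1,"linear":[0,-0.093,0.056],"spin":0},{"hand":1,"linear":[0,-0.108,0.067],"spin":0},{"hand":1,"linear":[0,-0.122,0.078],"spin":0},{"hand":1,"linear":[0,-0.136,0.09],"spin":0},{"hand":1,"linear":[0,-0.15,0.102],"spin":0},{"hand":1,"linear":[0,-0.161,0.112],"spin":0},{"hand":1,"linear":[0,-0.166,0.116],"spin":0},{"hand":1,"linear":[0,-0.166,0.116],"spin":0},{"hand":1,"linear":[0,-0.166,0.116],"spin":0},{"hand":1,"linear":[0,-0.166,0.116],"spin":0},{"hand":1,"linear":[0,-0.166,0.116],"spin":0},{"hand":1,"linear":[0,-0.166,0.116],"spin":0},{"hand":1,"linear":[0,-0.166,0.116],"spin":0}]}}

```text
t: 22.32
tcp_pos: [0.5304, -0.2994, 0.2112]
tool_rot: [0.645, 0.764, 0.0, -0.0]
ft_force: [-4.1, 2.7, 4.3]
opening: 0.0085
grip_force: 42.2
```

```bash
python3 bar.py;  python3 - <<'E'
from h import *
import cv2
b=cv2.cvtColor(ctrl.capture("scene"),cv2.COLOR_RGB2BGR);cv2.imwrite("pics/s13.png",b)
g=b.max(2)
w=np.radians(9.8);u=np.array([np.cos(w),np.sin(w),0]);v=np.array([-u[1],u[0],0])
H=np.array([.463,-.311,.067])+.218*u
for a in(.7,.75,.8,.85,.9):
    B=H+.218*(np.array([0,0,np.sin(a)])-u*np.cos(a)); C=H+.17*(np.array([0,0,np.sin(a)])-u*np.cos(a));print(a,proj("scene",B+.055*v).round(1),proj("scene",C+.055*v).round(1),"cover corner",proj("scene",C+.075*v).round(1))
print("     ","".join(str(c//10%10) if c%10==0 else " " for c in range(235,315)))
for r in range(88,150,1): print(f"{r:3d}","".join("0123456789"[min(9,int(x)//25)] for x in g[r,235:315]))
s=ctrl.get_state();print(s["joint_vel"].round(4))
E
python3 bar.py
```

```text
22.3167 [ 0.5304 -0.2994  0.2112] angle 0.82 radius 0.2194 lat -0.0001 F [-4.12  2.72  4.29] M [0.55 0.41 0.11] open 0.0085 42.17929780483246
0.7 [289.  117.9] [273.1 129.6] cover corner [268.9 132.1]
0.75 [286.  113.6] [270.8 126.4] cover corner [266.5 128.8]
0.8 [282.8 109.5] [268.4 123.2] cover corner [264.1 125.6]
0.85 [279.4 105.6] [265.8 120.3] cover corner [261.5 122.6]
0.9 [275.9 101.8] [263.1 117.4] cover corner [258.7 119.7]
           4         5         6         7         8         9         0         1    
 88 33333333333333333333333333333333333333333211211121121111222222211122222222213555
 89 33333333333333333333333333333333333333333222111211122111122211211122222222123555
 90 33333333333333333333333333333333333333333322222211212111222211211112222221223555
 91 33333333333333333333333344443333333333333333332221211111222222121222222222233555
 92 33333333333333333333333344433333333333333333333322111111222211211222122223334555
 93 33333333333333333333334333333333333333333333333332122221222212111122222333334555
 94 333333333333333334343333333333333333333333333333322232211222
[... 4187 characters left out ...]
44 33333334444333333333333333333333333333333333333333333333333333333333333333455555
145 33333344443333333333333333333333333333333333333333333333333333333333333333456555
146 33333444433333333333333333333333333333333333333333333333333333333333333333455655
147 33334444333333333333333333333333333333333333333333333333333333333333333333455555
148 33344443333333333333333333333333333333333333333333333333333333333333333333455555
149 33444333333333333333333333333333333333333333333333333333333333333333333333555555
[-0.0003 -0.0004 -0.0008  0.0004 -0.0004 -0.0004]
22.3667 [ 0.5304 -0.2994  0.2112] angle 0.82 radius 0.2194 lat -0.0001 F [-3.75  3.3   4.05] M [0.5  0.41 0.02] open 0.0085 42.17944622039795
```

The bar's near corner at about (282,109) matches 0.81 rad, roughly 5° under balance, held and still.

```bash
python3 -c "
from workcell import ctrl
print(ctrl.sign_off())"
```

```text
the job is handed in; nothing more can be done
None
```

The job is handed in at about 22 s of robot time: the plug lies flat in the bin, and the cover was raised to about 1.1 rad, lowered to about 0.81 rad (roughly 5° under balance) and is held there still in the gripper. Two steps needed a second try: the plug first leaned over the bin rim and was re-laid, and the first pinch on the bar closed above it.

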